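# Load the curing box

### The job

The small grey programmer's glued case has to go into the curing box. Pull the box's drop-down door all the way open, lay the programmer flat on the bed inside the raised border, its long side along the door and without dropping it, then push the door gently back up until it is fully shut. Leave the tape roll, heat sink and jar where they are.

Things in the scene. Friction and masses are not known exactly. Their poses are not given: they have to be found in the camera images.
- cure_box: grey metal curing box fixed to the bench, 178 deep x 182 wide x 128 mm high, low in front, hooded at the back. Origin on the bench under the hinge line's middle, at the front; x points from front to back, y along the hinge, z up. Inside floor 30 mm up, front sill 40 mm. Hood over x = 135 to 178 mm, top 128 mm up; with the door open all before the hood is open from above.
- cure_door (a joint): angle of the door about its bottom hinge, rad: 0 shut (sloping up to the back, 31.6 degrees from level), 2.55 (its stop) fully open, lying nearly level in front of the box. Starts shut or up to 0.25 ajar. The hinge is stiff: the door stays where it is left and takes about 3 N at the bar to move. Panel 158 mm from hinge to free edge, 180 mm wide, 7 mm thick, the hinge at its inner face.
- hinge (a point): middle of the hinge line, 45 mm over the bench at the lower front edge of the box; the line runs along the box's y axis
- door_bar (a point): middle of the door's handle: a round steel bar 10 mm thick, 110 mm long, parallel to the hinge, held 42 mm beyond the door's free edge by an arm at each end, so a finger fits between bar and door. It circles the hinge at 200.7 mm radius: shut, 165.5 mm behind the hinge (box +x) and 113.5 mm above it; fully open, 200.7 mm in front of it and about level with it (2 mm below).
- bed (a point): centre of the bed, on the box's floor (30 mm over the bench, 68 mm behind the hinge line). A raised border 5 mm high and 4 mm thick encloses it: inside 66 mm along the box's x and 100 mm along its y.
- programmer: small chip programmer: light grey box with a dark socket on top, body 72 x 44 mm and 18 mm high (the socket rises to 26 mm), about 70 g, lying flat on the bench. Origin at the centre of its underside, z up. Its long (72 mm) side is turned 8 degrees clockwise, seen from above, from its own y axis: it runs along (0.138, 0.990, 0). Grip it across the 44 mm.
- tape_roll: bystander: roll of black tape lying flat, 67 mm across, 18 mm high; origin at the centre of its underside.
- heat_sink: bystander: square finned metal heat sink, 52x52x20 mm; origin at the centre of its underside.
- green_jar: bystander: upright white jar with a green lid, 62 mm across, 83 mm high; origin at the centre of its underside.

How it is judged:
On the way, in this order (a step that is already met when the one before it is completed fails the run):
1. the door is fully open (over 2.4 rad) (value of joint cure_door above 2.4 rad), for 0.2 s.
2. the programmer lies flat inside the bed's border, released, with the door still down (value of joint cure_door above 2 rad and horizontal distance between programmer and bed below 0.025 m and z of programmer in the frame of cure_box between 0.026 and 0.033 m and angle between programmer's own z axis and vertical below 0.06 rad and contact force between the fingers and programmer below 0.05 N), for 0.2 s.
At the end, for the whole second after the job is handed in: The door is shut to within 0.05 rad; the programmer lies still and flat (within 0.06 rad, its underside within about 3 mm of the floor's height) inside the bed's border, its centre within 25 mm of the bed's centre and its long side within 0.6 rad of the hinge line (value of joint cure_door below 0.05 rad and horizontal distance between programmer and bed below 0.025 m and z of programmer in the frame of cure_box between 0.026 and 0.033 m and angle between programmer's own z axis and vertical below 0.06 rad and angle between the y axis of programmer and the y axis of cure_box, either way round below 0.6 rad and linear speed of programmer below 0.02 m/s); the robot touches nothing.
It fails at once if the door is let fall or slammed (faster than 3 rad/s) (velocity of joint cure_door above 3 rad/s or velocity of joint cure_door below -3 rad/s).
It fails at once if the programmer is dropped (moves faster than 0.7 m/s while not held) (linear speed of programmer above 0.7 m/s and contact force between the fingers and programmer below 0.05 N).
It fails at once if the tape roll, heat sink or jar is moved more than 30 mm (distance of any of tape_roll, heat_sink, green_jar from where it was at the start of the episode above 0.03 m).
It also fails if it takes over 72 s, if anything falls off the work surface, if the arm or the gripper's body presses on something with over 40 N, if the wrist force passes 120 N, or if a joint passes its speed limit or range.

### The arm

A 6-joint arm with a two-finger parallel gripper is mounted at the origin on a cart in front of the work surface, level with it; the furniture and walls round the work are solid. World frame = base frame: x ahead of the robot, y to its left, z up, the work surface at z = 0. Lengths are in m, angles in rad, forces in N, time in s.
With the tool pointing down it reaches from about 0.325 to 0.9 m from the base axis. Payload 6.1 kg.
Tool frame: the origin (TCP) lies midway between the tips of the shut fingers; the grasp point (between the pads) lies 19 mm behind it; z points along the fingers, y is the line along which they close (so a half turn about z gives the same grasp; the last joint's range is limited). The gripper opens to 85 mm and grips with 20 to 120 N. Pads are 22 mm wide; open, the fingers measure 114 mm over their backs; the gripper's body (76 mm by 85 mm) begins 54 mm behind the grasp point. The pads swing forward as they close: fully open they stand 13 mm farther back than shut.
Start: joints at [1.219, 0.22, 1.526, -0, 1.395, -0.126], TCP at [0.14, 0.609, 0.198] pointing down, gripper open.
Joint ranges: [-2.98, 2.98], [-0.91, 2.08], [0.09, 2.57], [-1.24, 4.39], [0.2, 2.65], [-2.68, 2.68]. Speed limits (rad/s): [2.57, 2.57, 3.01, 3.14, 3.14, 3.14].

### API

Orientations are given as [roll, pitch, yaw] about the fixed x, y, z axes, in that order (R = Rz(yaw) Ry(pitch) Rx(roll)).
In Python, from plant import movep, move_l, set_joints, gripper_to, hold, inverse_kinematics, observe, get_image, get_calibration, Unreachable, job_done gives the robot as it stands. Calls block until the motion is done:
- movep(position, orientation): joint-space move of the TCP to a pose.
- move_l(position, feed=0.15, rotation=None, max_force=None): straight line of the TCP; rotation=None keeps the orientation; feed is the mean speed in m/s. With max_force (N) it stops when the force on the tool has changed by that much, and returns True; else False.
- set_joints(angles): joint-space move.
- gripper_to(opening, f_grip=None): finger opening in m; f_grip is the grip in N (None keeps the last); returns when the fingers have stopped.
- hold(seconds).
- inverse_kinematics(position, orientation): joint angles nearest the present ones, or None.
- observe(): the state.
- get_image(name): name is "side" or "top" or "wrist"; returns (picture, depth): 420x560x3 uint8, red, green, blue; 420x560 float32, m along the optical axis (not along the pixel's ray), 0 where there is no reading.
- get_calibration(name): a dict with "intrinsics" (3x3 intrinsics, pixels), "world_from_camera" (4x4, takes a point from camera to world coordinates). Camera axes: x right, y down, z forward; pixel columns grow to the right and rows downward; lengths in m; the calibration is good to about 2 mm. A picture is of the moment at which its call begins: read the wrist's pose just before it. get_calibration takes no time and is no camera call; for the wrist camera it gives the pose at the moment of the call.
A pose or a line that the arm cannot do raises Unreachable and nothing moves.
- job_done(): hands the job in; it is judged then, once.
The state is a dict: "time_s": time; "q": joint angles; "joint_velocities": joint speeds; "joint_torque": joint torques, N m; "eef_pos": TCP position; "tcp_rot": TCP orientation; "ft_force": force on the tool from outside, world axes, zero at the start; "torque": the same for the moment, N m; "opening": finger opening in m; "grasp_force": force on a finger pad.
Only numpy, scipy, OpenCV 4.12 (cv2) and the standard library are available. Lean on these libraries where they do the work, as an engineer would, in place of code of your own. Each camera call takes 0.05 s, during which the arm holds its last target. There are 200 camera calls.

## Working session

There is one attempt and no reset: what is moved stays moved. The work goes in short steps, each a Python script; the robot and the scene stay as the last script left them, time stands still between calls to the robot, and variables do not carry over. Pictures are saved under pics/ and viewed, at most 12 in all, crops included, and the job is handed in when it is done.

```bash
ls; mkdir -p pics
python3 - <<'E'
from plant import *
import cv2,numpy as np
for n in ("top","side"):
    im,d=get_image(n); cv2.imwrite(f"pics/{n}0.png",im[:,:,::-1]); np.save(f"pics/{n}0.npy",d); np.save(f"pics/{n}0im.npy",im)
    c=get_calibration(n); print(n,np.round(c["intrinsics"],1).tolist(),np.round(c["world_from_camera"],3).tolist(), (d>0).mean())
print(observe())
E
```

```text
pics
top [[421.2, 0.0, 277.8], [0.0, 421.2, 203.5], [0.0, 0.0, 1.0]] [[0.018, -0.988, 0.153, 0.421], [-1.0, -0.02, -0.01, 0.018], [0.013, -0.153, -0.988, 1.153], [0.0, 0.0, 0.0, 1.0]] 0.996016156462585
side [[395.4, 0.0, 276.8], [0.0, 395.4, 211.4], [0.0, 0.0, 1.0]] [[0.927, -0.169, 0.334, 0.279], [-0.373, -0.478, 0.795, -0.685], [0.025, -0.862, -0.507, 0.584], [0.0, 0.0, 0.0, 1.0]] 0.9962542517006803
{'time_s': 0.1, 'q': array([ 1.21887841e+00,  2.21168561e-01,  1.52751503e+00,  1.08842347e-05,
        1.39470775e+00, -1.26098066e-01]), 'joint_velocities': array([ 9.84818497e-04, -1.22902067e-03, -3.04986153e-03,  7.57960370e-05,
       -1.98398242e-03,  1.03448557e-03]), 'joint_torque': array([-2.68640269e-04, -4.98242426e+01, -3.90544045e+01, -2.94878955e-04,
        5.67539537e-03, -7.74312497e-06]), 'eef_pos': array([0.13972578, 0.60854978, 0.19698581]), 'tcp_rot': array([-3.13980960e+00, -2.36836687e-04,  2.91577068e+00]), 'ft_force': array([ 0.15430896, -0.18865662,  0.51657116]), 'torque': array([ 0.04607003, -0.00298754,  0.0247056 ]), 'grasp_force': 0.0, 'opening': 0.0856045976732602}
```

View pics/top0.png

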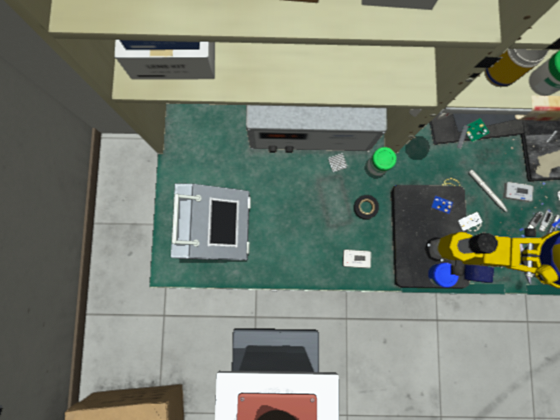

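View pics/side0.png

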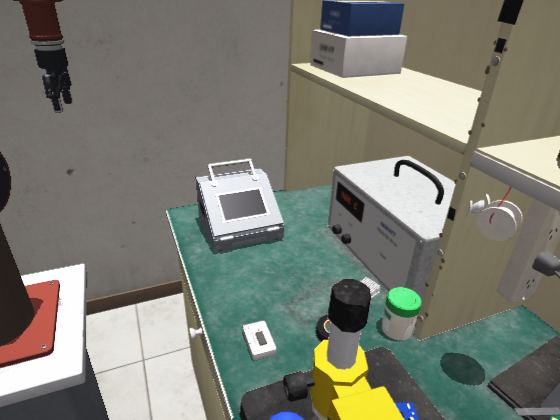

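```bash
cat > h.py <<'E'
from plant import *
import numpy as np, cv2
def cloud(n, im=None, d=None, c=None):
    if d is None:
        c=get_calibration(n); im,d=get_image(n)
    K,T=c["intrinsics"],c["world_from_camera"]
    v,u=np.mgrid[:d.shape[0],:d.shape[1]]
    P=np.stack([(u-K[0,2])/K[0,0]*d,(v-K[1,2])/K[1,1]*d,d],-1)@T[:3,:3].T+T[:3,3]
    P[d<=0]=np.nan
    return im,P
E
python3 - <<'E'
from h import *
D={}
for n in ("top","side"):
    im,P=cloud(n,np.load(f"pics/{n}0im.npy"),np.load(f"pics/{n}0.npy"),get_calibration(n)); D[n]=P
P=D["top"]
for name,(u0,v0,u1,v1) in dict(prog=(335,240,380,275),box=(165,175,258,270),tape=(350,190,382,222),sink=(325,150,350,175),jar=(362,145,400,178)).items():
    q=P[v0:v1,u0:u1].reshape(-1,3); q=q[(q[:,2]>0.01)&(q[:,2]<.3)]
    r=cv2.minAreaRect(q[:,:2].astype(np.float32)*1000)
    print(name,len(q),np.round(q.min(0),3),np.round(q.max(0),3),r)
# door plane, rows through pic
for u,v in [(190,190),(200,190),(210,190),(220,190),(240,190),(246,190),(225,190),(240,225),(246,225),(240,253),(177,192),(177,225),(177,252)]: print(u,v,np.round(P[v,u],3))
P=D["side"]
for u,v in [(210,163),(232,161),(253,160),(212,236),(214,240),(281,231),(282,236),(258,339),(250,325),(205,180),(268,172),(248,240)]: print('s',u,v,np.round(P[v,u],3))
q=P[315:365,238:282].reshape(-1,3); q=q[(q[:,2]>0.01)&(q[:,2]<.05)];print(len(q),q.min(0),q.max(0),cv2.minAreaRect(q[:,:2].astype(np.float32)*1000))
E
```

```text
prog 444 [ 0.43  -0.245  0.011] [ 0.475 -0.171  0.029] ((452.8412780761719, -208.4380645751953), (73.2806396484375, 43.83517837524414), 87.47332000732422)
box 5506 [0.443 0.082 0.01 ] [0.628 0.265 0.168] ((535.299560546875, 173.49916076660156), (184.3240966796875, 182.00523376464844), 0.24230149388313293)
tape 345 [ 0.562 -0.269  0.01 ] [ 0.626 -0.201  0.023] ((594.5403442382812, -234.53579711914062), (65.2806167602539, 65.04850769042969), 44.94538879394531)
sink 143 [ 0.695 -0.189  0.01 ] [ 0.753 -0.126  0.023] ((732.389892578125, -163.7073516845703), (59.2112922668457, 60.73395538330078), 18.13378143310547)
jar 720 [ 0.684 -0.311  0.011] [ 0.77  -0.214  0.128] ((730.1777954101562, -269.9318542480469), (89.5522689819336, 77.71257019042969), 29.39646339416504)
190 190 [0.609 0.224 0.129]
200 190 [0.611 0.201 0.123]
210 190 [0.613 0.178 0.111]
220 190 [0.616 0.154 0.099]
240 190 [0.624 0.107 0.063]
246 190 [0.636 0.095 0.003]
225 190 [0.618 0.143 0.091]
240 225 [0.532 0.104 0.064]
246 225 [0.533 0.089 0.054]
240 253 [0.459 0.101 0.063]
177 192 [0.603 0.256 0.13 ]
177 225 [0.522 0.253 0.125]
177 252 [0.457 0.249 0.127]
s 210 163 [ 0.609  0.841 -0.091]
s 232 161 [0.54  0.25  0.168]
s 253 160 [ 0.798  0.838 -0.102]
s 212 236 [0.441 0.096 0.051]
s 214 240 [0.444 0.089 0.043]
s 281 231 [0.617 0.089 0.03 ]
s 282 236 [0.62  0.087 0.015]
s 258 339 [ 0.447 -0.215  0.023]
s 250 325 [ 0.445 -0.175  0.02 ]
s 205 180 [0.463 0.24  0.13 ]
s 268 172 [ 0.871  0.843 -0.172]
s 248 240 [0.529 0.089 0.023]
835 [ 0.4269357  -0.24415987  0.01007764] [ 0.47328276 -0.16985875  0.02522075] ((450.2886047363281, -207.09425354003906), (74.44658660888672, 43.9020881652832), 87.56841278076172)
```

Run:
```python
from h import *
pi=np.pi
for i,(p,y) in enumerate([((.50,.17,.42),pi),((.56,.12,.42),pi),((.45,-.20,.33),pi/2),((.45,-.16,.33),pi/2)]):
    movep(p,[pi,0,y]); hold(.3)
    o=observe(); c=get_calibration("wrist"); im,d=get_image("wrist")
    cv2.imwrite(f"pics/w{i}.png",im[:,:,::-1]); np.savez(f"pics/w{i}.npz",im=im,d=d,K=c["intrinsics"],T=c["world_from_camera"])
    print(o["time_s"],o["eef_pos"].round(4),o["tcp_rot"].round(3),o["q"].round(2),np.round(c["world_from_camera"],3).tolist())
print(c["intrinsics"])
a=[cv2.imread(f"pics/w{i}.png") for i in range(4)]
m=np.vstack([np.hstack(a[:2]),np.hstack(a[2:])]); cv2.imwrite("pics/mos.png",cv2.resize(m,(800,600)))
```

```text
2.5833 [0.4999 0.1704 0.4198] [-3.142 -0.    -3.141] [ 0.18 -0.06  1.42  0.    1.78 -1.39] [[-0.001, 0.964, 0.266, 0.432], [1.0, 0.001, 0.0, 0.171], [-0.0, 0.266, -0.964, 0.596], [0.0, 0.0, 0.0, 1.0]]
3.3417 [0.5596 0.1207 0.4206] [ 3.141e+00  1.000e-03 -3.140e+00] [ 0.07  0.05  1.31  0.    1.78 -1.5 ] [[-0.001, 0.964, 0.267, 0.491], [1.0, 0.001, 0.0, 0.121], [0.0, 0.267, -0.964, 0.596], [0.0, 0.0, 0.0, 1.0]]
5.0083 [ 0.4504 -0.1995  0.3301] [3.141 0.    1.572] [-0.58 -0.16  1.67  0.    1.63 -0.58] [[1.0, 0.002, -0.0, 0.45], [0.002, -0.964, -0.267, -0.131], [-0.001, 0.267, -0.964, 0.506], [0.0, 0.0, 0.0, 1.0]]
5.6417 [ 0.45   -0.1606  0.3299] [-3.141  0.     1.57 ] [-0.51 -0.19  1.7  -0.    1.63 -0.51] [[1.0, -0.0, -0.001, 0.449], [-0.001, -0.964, -0.267, -0.092], [-0.001, 0.267, -0.964, 0.506], [0.0, 0.0, 0.0, 1.0]]
[[364.13808242   0.         278.07035017]
 [  0.         364.13808242 207.58103927]
 [  0.           0.           1.        ]]
```

View pics/mos.png

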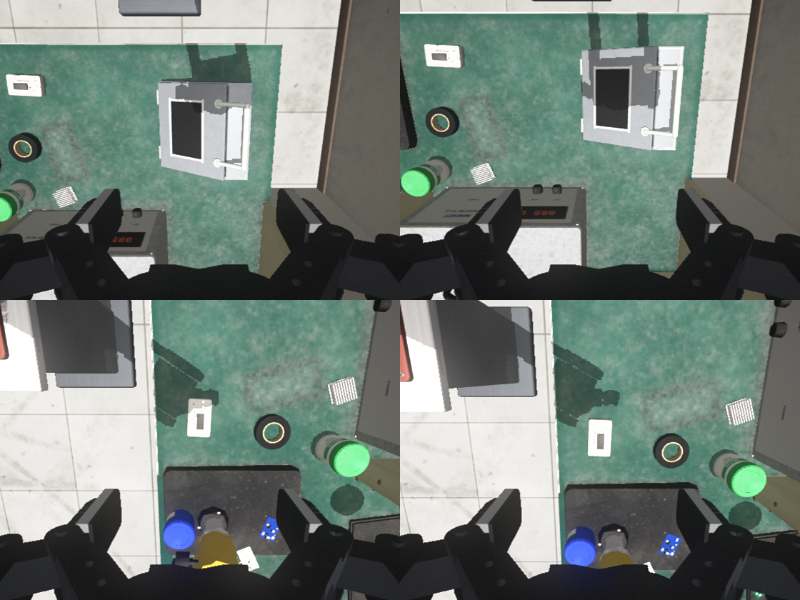

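Run:
```python
from h import *
for i in range(4):
    f=np.load(f"pics/w{i}.npz"); im,P=cloud("",f["im"],f["d"],dict(intrinsics=f["K"],world_from_camera=f["T"]))
    q=P.reshape(-1,3)
    g=q[(abs(q[:,2])<.006)&(q[:,0]>.4)&(q[:,0]<.65)&(abs(q[:,1])<.25)]; print(i,"bench z",np.median(g[:,2]))
    def box(a,b,c,d,z0,z1): return q[(q[:,0]>a)&(q[:,0]<b)&(q[:,1]>c)&(q[:,1]<d)&(q[:,2]>z0)&(q[:,2]<z1)]
    s=box(.40,.50,-.27,-.14,.012,.05)
    if len(s)>50:
        print(" prog",len(s),np.percentile(s[:,2],[5,50,95]).round(4),cv2.minAreaRect(s[:,:2].astype(np.float32)*1000))
    if i<2:
        b=box(.4,.68,.0,.32,.142,.3)
        print(" bar",len(b),np.percentile(b[:,2],[2,50,98]).round(4),b.min(0).round(4),b.max(0).round(4))
        t=b[b[:,1]>np.max(b[:,1])-.012]; print("  line",np.polyfit(t[:,0],t[:,1],1),t.mean(0).round(4),t[:,0].min(),t[:,0].max(),t[:,2].max())
        d=box(.46,.60,.11,.20,.055,.14); A=np.c_[d[:,:2],np.ones(len(d))]
        for _ in range(5):
            k,*_r=np.linalg.lstsq(A,d[:,2],rcond=None); r=d[:,2]-A@k; m=abs(r)<.004; A,d=A[m],d[m]
        print("  door plane",k.round(4),len(d),np.degrees(np.arctan(np.hypot(*k[:2]))),"yaw off",np.degrees(np.arctan2(k[0],k[1])))
        h=box(.42,.66,.05,.32,.115,.134); print("  hood",np.median(h[:,2]),cv2.minAreaRect(h[:,:2].astype(np.float32)*1000))
        a=box(.42,.66,.05,.32,.01,.3); print("  all",cv2.minAreaRect(a[:,:2].astype(np.float32)*1000))
        l=box(.42,.66,.05,.105,.02,.07); print("  front",l.min(0).round(4),l.max(0).round(4))
        for x in np.arange(.45,.63,.02):
            e=l[abs(l[:,0]-x)<.004]; print("   ",x.round(2),e[:,1].min().round(4) if len(e) else None,end="")
        print()
```

```text
0 bench z -0.0002845713454650567
 prog 1398 [0.0159 0.0181 0.0216] ((450.07275390625, -206.205322265625), (73.8010025024414, 44.0773811340332), 87.4443359375)
 bar 1102 [0.1434 0.1636 0.1666] [0.4733 0.2153 0.1421] [0.5912 0.2569 0.1673]
  line [-0.0005436   0.25119921] [0.5297 0.2509 0.1641] 0.4732738208905416 0.5911331418414002 0.16728396675546614
  door plane [0.000e+00 6.242e-01 1.000e-04] 6272 31.970412673121217 yaw off 0.00070566587547634
  hood 0.1273608696310981 ((532.199462890625, 221.82525634765625), (182.2250518798828, 88.32575225830078), 0.06619855761528015)
  all ((531.9036865234375, 174.82870483398438), (182.52438354492188, 182.70262145996094), 89.95664978027344)
  front [0.4412 0.0835 0.0369] [0.6213 0.105  0.066 ]
    0.45 0.0882    0.47 0.0842    0.49 0.0856    0.51 0.0889    0.53 0.088    0.55 0.0887    0.57 0.0878    0.59 0.0839    0.61 0.0851
1 bench z -0.00023997826704691416
 prog 1510 [0.0158 0.0181 0.0218] ((450.06036376953125, -206.5384521484375), (72.95452117919922, 44.00749588012695), 87.29846954345703)
 bar 1252 [0.1434 0.1635 0.1666] [0.4737 0.2143 0.142 ]
[... 310 characters left out ...]
82.9903106689453, 86.92784881591797), 0.10382717847824097)
  all ((532.0198364257812, 174.64395141601562), (183.24166870117188, 182.14663696289062), 0.10382717847824097)
  front [0.4408 0.0835 0.0381] [0.6222 0.105  0.0662]
    0.45 0.0889    0.47 0.0835    0.49 0.0847    0.51 0.0894    0.53 0.0891    0.55 0.0888    0.57 0.0884    0.59 0.0844    0.61 0.0842
2 bench z -0.00031314304862406495
 prog 1719 [0.0163 0.0181 0.0215] ((450.8038635253906, -207.34996032714844), (72.12677764892578, 43.931129455566406), 87.3875732421875)
3 bench z -0.00031329881054076303
 prog 1621 [0.0163 0.0181 0.0215] ((450.79779052734375, -207.13494873046875), (71.73745727539062, 43.98851013183594), 87.39081573486328)
```

```bash
cat >> h.py <<'E'
pi=np.pi; H=np.array([.532,.088,.045]); R=.2007; DN=[pi,0,pi]
def bar(th):
    a=.6004+th; return H+[0,R*np.cos(a),R*np.sin(a)]
def tcp(th): return bar(th)-[0,0,.015]
E
python3 - <<'E'
from h import *
print([inverse_kinematics(tcp(t),DN) is not None for t in np.arange(0,2.6,.1)])
movep(tcp(.02)+[0,0,.09],DN); gripper_to(.04,30)
print(move_l(tcp(.02),feed=.1,max_force=8)); print(observe()["ft_force"].round(2),observe()["eef_pos"])
gripper_to(0.0,30); hold(.2); o=observe(); print(o["opening"],o["grasp_force"],o["ft_force"].round(2))
im,d=get_image("side"); cv2.imwrite("pics/grip.png",cv2.resize(im[100:260,140:340,::-1],(600,480)))
if .006<o["opening"]<.016:
    for t in np.arange(.12,.63,.1):
        move_l(tcp(t),feed=.08); o=observe(); print(t.round(2),o["eef_pos"].round(3),o["ft_force"].round(1),round(o["opening"],4),o["time_s"])
E
```

```text
[True, True, True, True, True, True, True, True, True, True, True, True, True, True, True, True, True, True, True, True, True, True, True, True, True, True]
False
[ 0.93 -0.09 -0.72] [0.5326352  0.25149991 0.14755792]
-0.0004508249488713792 0.0 [0.28 1.06 0.44]
```

View pics/grip.png

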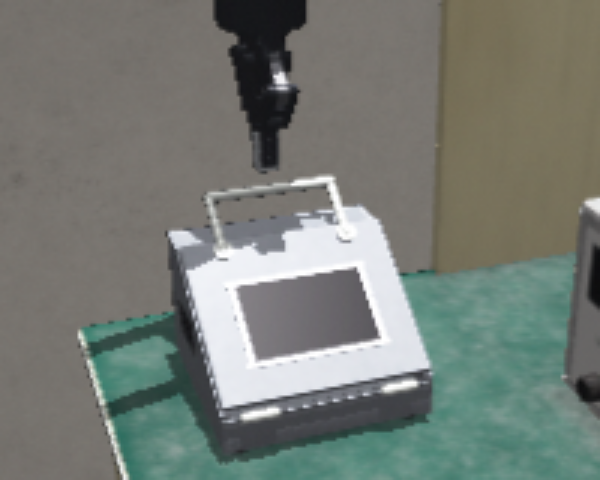

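Run:
```python
from h import *
o=observe(); print(o["eef_pos"].round(4),o["opening"],o["time_s"],o["tcp_rot"].round(3))
for n in ("side","top"):
    im,P=cloud(n)
    np.savez(f"pics/{n}1.npz",P=P,im=im)
    q=P.reshape(-1,3); I=im.reshape(-1,3)
    m=(abs(q[:,0]-.532)<.06)&(abs(q[:,1]-.25)<.08)&(q[:,2]>.14)&(q[:,2]<.4)
    q=q[m]; print(n,len(q))
    for z in np.arange(.14,.36,.01):
        e=q[abs(q[:,2]-z)<.005]
        if len(e): print(z.round(3),len(e),e.min(0).round(3),e.max(0).round(3))
im,P=cloud("wrist"); cv2.imwrite("pics/wr1.png",im[:,:,::-1])
```

```text
[0.532  0.2513 0.1467] -0.00017588728385052734 9.55 [-3.142 -0.    -3.142]
side 2147
0.14 17 [0.474 0.207 0.141] [0.59  0.22  0.145]
0.15 37 [0.473 0.216 0.145] [0.591 0.238 0.155]
0.16 104 [0.473 0.233 0.155] [0.59  0.253 0.165]
0.17 85 [0.473 0.243 0.165] [0.589 0.255 0.169]
0.18 9 [0.523 0.245 0.182] [0.54  0.25  0.185]
0.19 27 [0.519 0.238 0.186] [0.539 0.255 0.195]
0.2 31 [0.52  0.236 0.195] [0.541 0.253 0.205]
0.21 37 [0.519 0.237 0.205] [0.54  0.261 0.215]
0.22 23 [0.519 0.236 0.215] [0.54  0.258 0.224]
0.23 44 [0.517 0.218 0.226] [0.541 0.283 0.235]
0.24 39 [0.518 0.21  0.235] [0.542 0.292 0.245]
0.25 65 [0.513 0.203 0.245] [0.543 0.299 0.255]
0.26 72 [0.513 0.193 0.255] [0.547 0.306 0.265]
0.27 93 [0.512 0.188 0.265] [0.55  0.317 0.275]
0.28 83 [0.51  0.191 0.275] [0.55  0.306 0.285]
0.29 91 [0.511 0.209 0.285] [0.55  0.287 0.295]
0.3 54 [0.519 0.211 0.295] [0.539 0.265 0.305]
0.31 72 [0.494 0.213 0.306] [0.562 0.246 0.315]
0.32 130 [0.493 0.213 0.315] [0.563 0.256 0.325]
0.33 128 [0.493 0.213 0.325] [0.564 0.251 0.335]
0.34 139 [0.494 0.213 0.335] [0.564 0.258 0.345]
0.35 1
[... 304 characters left out ...]
.237 0.196] [0.528 0.244 0.204]
0.22 2 [0.522 0.236 0.218] [0.527 0.238 0.221]
0.23 6 [0.521 0.221 0.225] [0.526 0.237 0.232]
0.24 11 [0.522 0.221 0.235] [0.529 0.23  0.243]
0.25 18 [0.521 0.203 0.245] [0.545 0.219 0.255]
0.26 17 [0.522 0.202 0.255] [0.545 0.213 0.265]
0.27 84 [0.521 0.189 0.265] [0.547 0.224 0.275]
0.28 34 [0.529 0.197 0.275] [0.54  0.212 0.284]
0.29 27 [0.522 0.209 0.286] [0.543 0.219 0.295]
0.3 15 [0.524 0.212 0.295] [0.543 0.215 0.304]
0.31 16 [0.518 0.213 0.305] [0.546 0.217 0.315]
0.32 21 [0.519 0.213 0.315] [0.555 0.22  0.324]
0.33 21 [0.522 0.213 0.325] [0.559 0.224 0.335]
0.34 16 [0.526 0.213 0.335] [0.554 0.22  0.345]
0.35 15 [0.531 0.213 0.345] [0.554 0.22  0.353]
```

View pics/wr1.png

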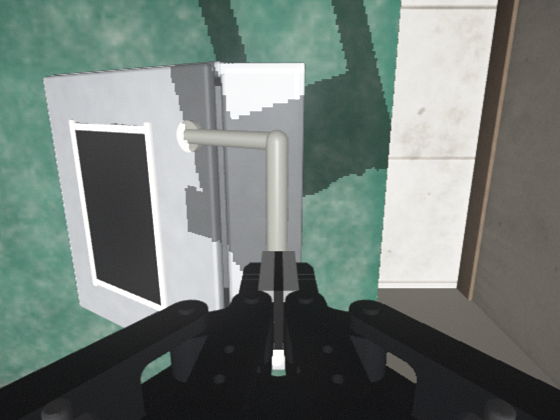

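The side view shows the shut finger tips at crop (265,170), above the bar at (270,186). Depth from the side and top cameras puts the tips at z≈0.182, while the reported TCP is at 0.147. So the real tips sit about 35 mm behind the reported TCP, and the fingers closed above the bar. I'll measure this offset at several openings before using it.

Run:
```python
from h import *
move_l([.532,.2513,.24],feed=.2)
for w in (.0,.044,.054):
    gripper_to(w); hold(.2); o=observe(); z0=o["eef_pos"][2]
    im,P=cloud("side"); q=P.reshape(-1,3)
    q=q[(abs(q[:,0]-.532)<.07)&(abs(q[:,1]-.25)<.13)&(q[:,2]>.2)&(q[:,2]<.45)]
    im,W=cloud("wrist"); t=W.reshape(-1,3); t=t[(abs(t[:,0]-.532)<.05)&(abs(t[:,1]-.25)<.07)&(t[:,2]>.2)]
    print(w,o["opening"],"eef",o["eef_pos"].round(4),"side tip dz",(np.sort(q[:,2])[:6]-z0).round(4),"wrist lowest dz",(np.sort(t[:,2])[:6]-z0).round(4))
    print([( (z*1000).round(),(e[:,1].min()*1000-251).round(),(e[:,1].max()*1000-251).round()) for z in np.arange(.03,.17,.01) for e in [q[abs(q[:,2]-z0-z)<.005]] if len(e)])
```

```text
0.0 0.00015650165870164455 eef [0.5317 0.2512 0.2393] side tip dz [0.0349 0.0361 0.0362 0.0365 0.0366 0.037 ] wrist lowest dz [0.0365 0.0368 0.0371 0.0373 0.0374 0.0375]
[(np.float64(30.0), np.float64(-2.0), np.float64(-2.0)), (np.float64(40.0), np.float64(-11.0), np.float64(6.0)), (np.float64(50.0), np.float64(-14.0), np.float64(4.0)), (np.float64(60.0), np.float64(-14.0), np.float64(4.0)), (np.float64(70.0), np.float64(-14.0), np.float64(1.0)), (np.float64(80.0), np.float64(-32.0), np.float64(27.0)), (np.float64(90.0), np.float64(-38.0), np.float64(41.0)), (np.float64(100.0), np.float64(-47.0), np.float64(48.0)), (np.float64(110.0), np.float64(-57.0), np.float64(57.0)), (np.float64(120.0), np.float64(-63.0), np.float64(60.0)), (np.float64(130.0), np.float64(-62.0), np.float64(63.0)), (np.float64(140.0), np.float64(-45.0), np.float64(36.0)), (np.float64(150.0), np.float64(-41.0), np.float64(35.0)), (np.float64(160.0), np.float64(-38.0), np.float64(11.0)), (np.float64(170.0), np.float64(-38.0), np.float64(2.0))]
0.044 0.04391695299792479 eef [0.532  0.2513 0.24  ] side tip dz [0.038 
[... 1177 characters left out ...]
64(34.0)), (np.float64(60.0), np.float64(-42.0), np.float64(32.0)), (np.float64(70.0), np.float64(-41.0), np.float64(32.0)), (np.float64(80.0), np.float64(-52.0), np.float64(36.0)), (np.float64(90.0), np.float64(-59.0), np.float64(62.0)), (np.float64(100.0), np.float64(-62.0), np.float64(63.0)), (np.float64(110.0), np.float64(-64.0), np.float64(60.0)), (np.float64(120.0), np.float64(-66.0), np.float64(66.0)), (np.float64(130.0), np.float64(-68.0), np.float64(64.0)), (np.float64(140.0), np.float64(-69.0), np.float64(66.0)), (np.float64(150.0), np.float64(-42.0), np.float64(34.0)), (np.float64(160.0), np.float64(-38.0), np.float64(3.0)), (np.float64(170.0), np.float64(-39.0), np.float64(3.0))]
```

```bash
cat >> h.py <<'E'
OFF=.036  # measured: real tips lie 36 mm behind the reported TCP
def tcp(th): return bar(th)-[0,0,.015+OFF]
E
python3 - <<'E'
from h import *
print([inverse_kinematics(tcp(t),DN) is not None for t in np.arange(0,2.6,.2)])
gripper_to(.04,30)
print(move_l(tcp(.02),feed=.1,max_force=10)); print(observe()["ft_force"].round(2),observe()["eef_pos"])
gripper_to(0.0,30); hold(.2); o=observe(); print(o["opening"],o["grasp_force"],o["ft_force"].round(2))
if .006<o["opening"]<.016:
    for t in np.arange(.12,.63,.1):
        move_l(tcp(t),feed=.08); o=observe(); print(t.round(2),o["eef_pos"].round(3),o["ft_force"].round(1),round(o["opening"],4),o["time_s"])
    im,d=get_image("side"); cv2.imwrite("pics/grip2.png",cv2.resize(im[100:260,140:340,::-1],(600,480)))
E
```

```text
[True, True, True, True, True, True, True, True, True, True, True, True, True]
False
[0.71 0.65 0.62] [0.5326674  0.25149696 0.11160575]
0.008704408949853654 29.172272086143494 [ 1.63 -0.83 -1.01]
0.12 [0.532 0.239 0.127] [1.4 0.8 0.1] 0.0087 14.8917
0.22 [0.532 0.226 0.141] [0.5 3.2 3.4] 0.0089 15.2917
0.32 [0.532 0.211 0.155] [-0.8  5.3  7.4] 0.0087 15.6917
0.42 [0.532 0.195 0.167] [-2.2  6.2  9.8] 0.0092 16.0917
0.52 [0.532 0.177 0.176] [-1.8  4.3 11.5] 0.0084 16.4917
0.62 [0.532 0.158 0.184] [-1.5  3.8 11. ] 0.0091 16.8917
```

Run:
```python
from h import *
for t in np.arange(.72,2.53,.1):
    move_l(tcp(t),feed=.08); o=observe(); f=o["ft_force"]; print(t.round(2),(o["eef_pos"]-tcp(t)).round(3),f.round(1),round(o["opening"],4),o["time_s"].__round__(1))
    if np.linalg.norm(f)>35 or not .006<o["opening"]<.016: print("STOP"); break
for n in ("side","top"):
    im,d=get_image(n); np.savez(f"pics/{n}2.npz",im=im,d=d)
cv2.imwrite("pics/open.png",cv2.resize(np.load("pics/side2.npz")["im"][120:400,120:420,::-1],(640,600)))
```

```text
0.72 [0.    0.    0.002] [-2.2  3.1 11.6] 0.0088 17.3
0.82 [ 0.    -0.     0.001] [-1.9  1.1  9.9] 0.0084 17.7
0.92 [ 0.    -0.     0.001] [-2.5  0.   8.9] 0.0085 18.1
1.02 [ 0.    -0.001  0.001] [-0.6 -1.9  7.6] 0.0089 18.5
1.12 [ 0.    -0.001  0.   ] [ 0.4 -2.3  5.2] 0.0088 18.9
1.22 [ 0.    -0.001 -0.   ] [ 1.  -2.3  4.4] 0.0088 19.3
1.32 [ 0. -0. -0.] [ 3.1 -1.5  1.7] 0.009 19.7
1.42 [ 0.    -0.001 -0.001] [ 4.4 -0.4 -0.1] 0.0082 20.1
1.52 [ 0.    -0.002 -0.001] [ 6.8 -1.  -1.1] 0.0087 20.5
1.62 [-0.    -0.002 -0.002] [ 6.2 -1.4 -2.8] 0.0088 20.9
1.72 [-0.    -0.002 -0.002] [ 5.9 -0.8 -0.5] 0.009 21.3
1.82 [-0.    -0.002 -0.002] [ 7.7 -0.7 -1.1] 0.0086 21.7
1.92 [-0.    -0.002 -0.002] [ 6.6 -1.4 -2.7] 0.009 22.1
2.02 [-0.    -0.001 -0.002] [ 8.3  0.3 -1.4] 0.0087 22.5
2.12 [-0.    -0.001 -0.002] [ 5.9 -0.7 -2.3] 0.0083 22.9
2.22 [-0.    -0.001 -0.002] [ 6.3 -0.9 -1.3] 0.0087 23.3
2.32 [-0.    -0.001 -0.002] [ 4.9 -2.3 -0.7] 0.0086 23.7
2.42 [-0.    -0.001 -0.002] [ 5.1 -4.2 -0.8] 0.0089 24.1
2.52 [-0.    -0.001 -0.002] [ 4.8 -5.9 -2. ] 0.0088 24.5
```

View pics/open.png

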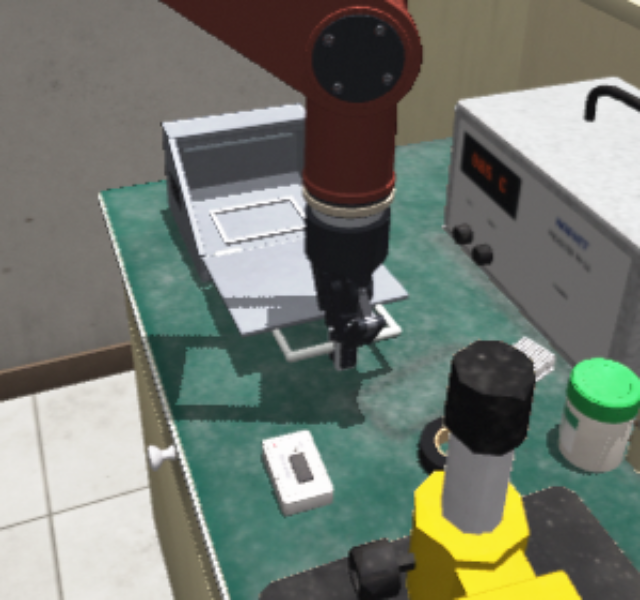

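Run:
```python
from h import *
gripper_to(.04); p=observe()["eef_pos"]; move_l(p+[0,0,.12],feed=.2)
movep([.50,.06,.36],DN); hold(.3)
im,P=cloud("wrist"); cv2.imwrite("pics/w5.png",im[:,:,::-1]); np.savez("pics/w5.npz",im=im,P=P)
q=P.reshape(-1,3)
def box(a,b,c,d,z0,z1): return q[(q[:,0]>a)&(q[:,0]<b)&(q[:,1]>c)&(q[:,1]<d)&(q[:,2]>z0)&(q[:,2]<z1)]
d=box(.46,.60,-.05,.05,.02,.1); k=np.polyfit(d[:,1],d[:,2],1); print("door",len(d),k,d[:,2].min(),d[:,2].max())
b=box(.46,.60,-.14,-.085,.02,.1); print("bar",b.min(0).round(4),b.max(0).round(4),b.mean(0).round(4))
f=box(.48,.58,.13,.18,.015,.05); print("floor",np.median(f[:,2]))
e=box(.45,.62,.105,.20,.0325,.04); print("border",len(e),e.min(0).round(4),e.max(0).round(4),cv2.minAreaRect(e[:,:2].astype(np.float32)*1000))
h=box(.42,.66,.18,.32,.115,.14); print("hood",h.min(0).round(4),h.max(0).round(4))
s=box(.40,.50,-.27,-.14,.012,.05); print("prog",len(s),cv2.minAreaRect(s[:,:2].astype(np.float32)*1000))
print(observe()["time_s"])
```

```text
door 7591 [-0.08570508  0.05171011] 0.045128657467729205 0.05827792378763391
bar [ 0.4725 -0.1179  0.0497] [ 0.5922 -0.0852  0.0591] [ 0.5301 -0.108   0.0551]
floor 0.029668912408110648
border 821 [0.4624 0.1052 0.0325] [0.6184 0.1998 0.04  ] ((540.2994384765625, 152.3768768310547), (94.26793670654297, 155.93711853027344), 89.77757263183594)
hood [0.4408 0.2    0.115 ] [0.6245 0.2667 0.1304]
prog 1721 ((450.1096496582031, -206.54965209960938), (73.08280944824219, 44.06463623046875), 87.42896270751953)
27.3
```

View pics/w5.png

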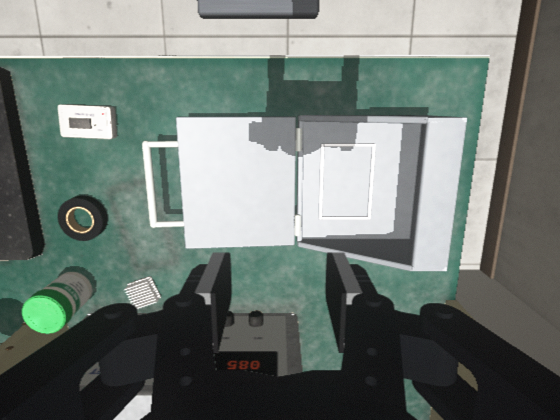

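Run:
```python
from h import *
P=np.load("pics/w5.npz")["P"]
for u,v in [(322,144),(374,144),(370,216),(321,216),(347,180)]: print(u,v,P[v,u].round(4))
yg=np.radians(87.4)
movep([.4505,-.2069,.16],[pi,0,yg]); gripper_to(.062,40)
print(move_l([.4505,-.2069,-.030],feed=.12,max_force=8),observe()["eef_pos"].round(4))
gripper_to(.03,40); hold(.2); o=observe(); print(o["opening"],o["grasp_force"],o["ft_force"].round(2))
if o["opening"]>.038:
    z=o["eef_pos"][2]
    move_l([.4505,-.2069,z+.15],feed=.15); o=observe(); print(o["opening"],o["grasp_force"],o["eef_pos"].round(4),o["time_s"])
    im,W=cloud("side"); cv2.imwrite("pics/held.png",cv2.resize(im[160:360,160:380,::-1],(660,600)))
```

```text
322 144 [0.4796 0.1199 0.0341]
374 144 [0.4796 0.1903 0.0354]
370 216 [0.5821 0.1922 0.0334]
321 216 [0.5817 0.1216 0.0346]
347 180 [0.5302 0.1572 0.0299]
False [ 0.4511 -0.2073 -0.0293]
0.0427960642048132 41.37011468410492 [-0.76 -0.37  5.82]
0.04268562532329482 40.66170573234558 [ 0.4497 -0.2064  0.1196] 32.3083
```

View pics/held.png

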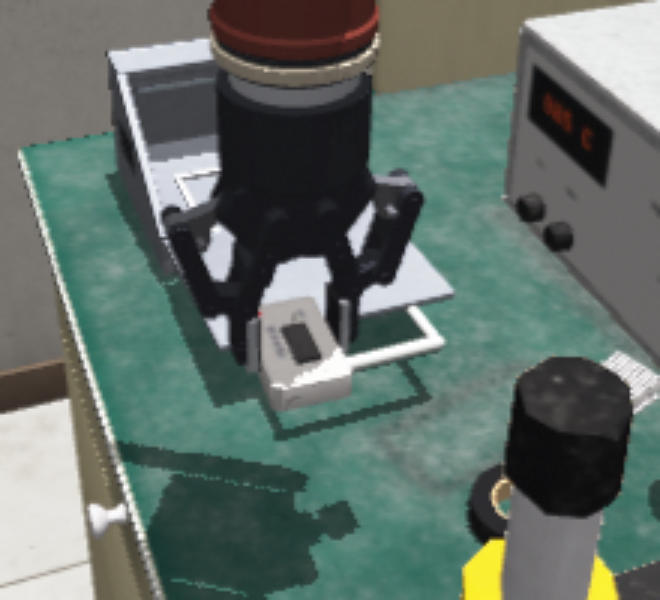

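Run:
```python
from h import *
move_l([.4505,-.2069,.24],feed=.2)
movep([.531,.149,.24],DN); move_l([.531,.149,.05],feed=.15); hold(.2)
o=observe(); print(o["opening"],o["eef_pos"].round(4),o["ft_force"].round(2),o["time_s"])
im,W=cloud("side"); cv2.imwrite("pics/pre.png",im[:,:,::-1])
r=move_l([.531,.149,.0],feed=.04,max_force=4); hold(.2); o=observe(); print(r,o["opening"],o["eef_pos"].round(4),o["ft_force"].round(2),o["time_s"])
im,W=cloud("side"); cv2.imwrite("pics/placed.png",cv2.resize(im[120:280,140:340,::-1],(750,600)))
```

```text
0.043115817013006 [0.5316 0.1491 0.0509] [0.49 0.39 0.22] 36.0833
True 0.04293234405590972 [0.5306 0.1489 0.0009] [-0.17 -0.53  4.34] 37.4833
```

View pics/placed.png

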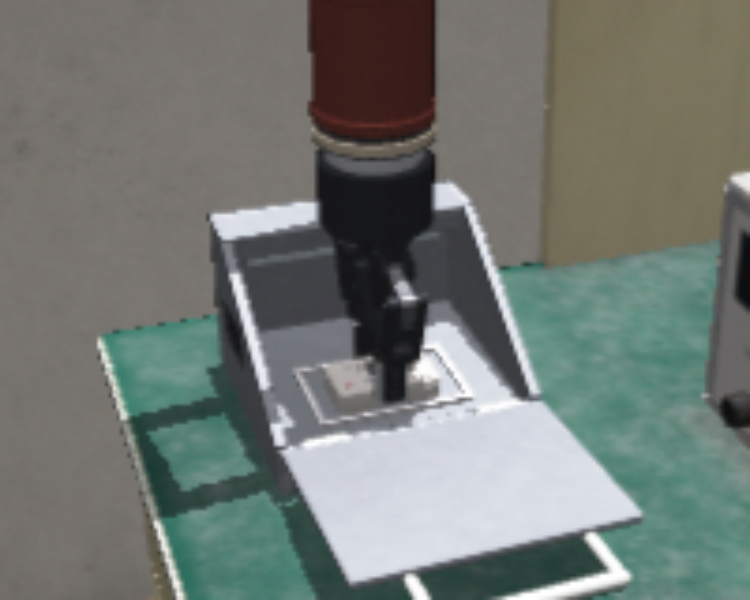

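Run:
```python
from h import *
gripper_to(.055); hold(.3); print(observe()["grasp_force"],observe()["ft_force"].round(2))
p=observe()["eef_pos"]; move_l([p[0],p[1],.20],feed=.12)
movep([.50,.06,.34],DN); hold(.2)
im,P=cloud("wrist"); cv2.imwrite("pics/w6.png",im[:,:,::-1])
q=P.reshape(-1,3)
def box(a,b,c,d,z0,z1): return q[(q[:,0]>a)&(q[:,0]<b)&(q[:,1]>c)&(q[:,1]<d)&(q[:,2]>z0)&(q[:,2]<z1)]
s=box(.46,.60,.11,.205,.041,.075); t=s[s[:,2]<.0515]; t=t[t[:,2]>.045]
A=np.c_[t[:,:2],np.ones(len(t))]; k=np.linalg.lstsq(A,t[:,2],rcond=None)[0]
print("prog",len(s),cv2.minAreaRect(s[:,:2].astype(np.float32)*1000),np.percentile(s[:,2],[5,50,95]).round(4),"tilt",k[:2].round(4))
d=box(.46,.60,-.05,.05,.02,.1); print("door",np.polyfit(d[:,1],d[:,2],1))
print(observe()["time_s"])
```

```text
0.0 [-0.28  0.36  0.29]
prog 1846 ((530.3067626953125, 150.05096435546875), (72.56729125976562, 44.26066970825195), 0.01506931334733963) [0.0458 0.0479 0.0514] tilt [0.0022 0.003 ]
door [-0.08594787  0.05169034]
40.8833
```

View pics/w6.png

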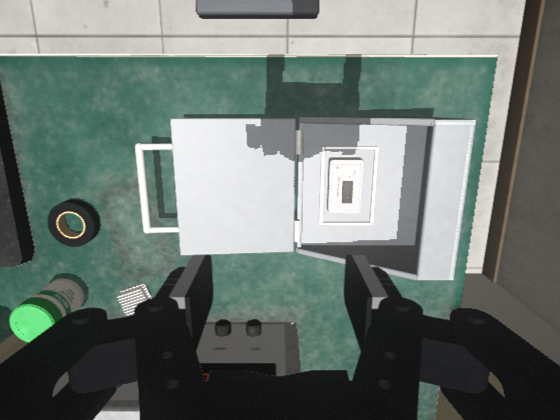

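Run:
```python
from h import *
t0=2.505
movep(tcp(t0)+[0,0,.13],DN); gripper_to(.04,30)
print(move_l(tcp(t0),feed=.12,max_force=10))
gripper_to(0.0,30); hold(.2); o=observe(); print(o["opening"],o["ft_force"].round(2),o["time_s"])
if .006<o["opening"]<.016:
    for t in np.r_[np.arange(2.4,.05,-.1),.0]:
        move_l(tcp(t),feed=.09); o=observe(); f=o["ft_force"]; print(t.round(2),(o["eef_pos"]-tcp(t)).round(3),f.round(1),round(o["opening"],4),o["time_s"].__round__(1))
        if np.linalg.norm(f)>35 or not .006<o["opening"]<.016: print("STOP"); break
    else:
        r=move_l(tcp(-.03),feed=.04,max_force=20); o=observe(); print(r,(o["eef_pos"]-tcp(0)).round(4),o["ft_force"].round(1),o["time_s"])
```

```text
False
0.008499682599372359 [-0.27 -6.13  0.53] 44.05
2.4 [ 0.001 -0.002  0.001] [-0.2 -6.3  1.7] 0.0083 44.4
2.3 [ 0.001 -0.002  0.001] [-1.2 -6.2  1.9] 0.0086 44.8
2.2 [ 0.001 -0.002  0.001] [-1.6 -7.1  3.7] 0.0088 45.2
2.1 [ 0.001 -0.002  0.002] [-1.  -8.2  4.1] 0.0086 45.6
2.0 [ 0.001 -0.002  0.002] [-3.7 -9.4  4.5] 0.0091 45.9
1.9 [ 0.001 -0.003  0.002] [ -2.8 -10.1   7.8] 0.0087 46.3
1.8 [ 0.001 -0.003  0.003] [ -4.3 -10.    9.6] 0.0083 46.7
1.7 [ 0.001 -0.003  0.003] [ -5.2 -11.8  12. ] 0.0088 47.1
1.6 [ 0.001 -0.003  0.004] [-6.2 -9.3 14.1] 0.0084 47.4
1.5 [ 0.001 -0.003  0.004] [-7.  -8.6 16. ] 0.0084 47.8
1.4 [ 0.001 -0.002  0.004] [-6.3 -7.3 16.3] 0.0085 48.2
1.3 [ 0.001 -0.001  0.004] [-6.1 -5.3 15.2] 0.0089 48.6
1.2 [ 0.001 -0.     0.003] [-5.  -2.7 12.7] 0.0088 48.9
1.1 [0.001 0.    0.003] [-2.8 -1.5 10.7] 0.0092 49.3
1.0 [0.001 0.001 0.002] [-0.7  1.8  7.9] 0.0089 49.7
0.9 [0.001 0.001 0.001] [2.6 2.3 6.5] 0.0087 50.1
0.8 [0.001 0.    0.001] [4.2 1.2 4.7] 0.0085 50.4
0.7 [0.001 0.    0.   ] [5.9 2.  2.3] 0.0087 50.8
0.6 [ 0.001  0.001 -0.001] [8.5 0.9 0.4] 0.0084 51.2
0.5 [ 0.001  0.002 -0.001] [8.1 2.6 0.7] 0.0086 51.6
0.4 [ 0.     0.002 -0.001] [ 8.4  1.2 -0.8] 0.0085 51.9
0.3 [ 0.     0.002 -0.001] [ 8.   0.9 -1.2] 0.0084 52.3
0.2 [ 0.     0.002 -0.002] [ 8.4 -0.  -2.5] 0.0086 52.7
0.1 [ 0.     0.002 -0.002] [ 7.3  0.1 -2.1] 0.0083 53.1
0.0 [ 0.    -0.001  0.   ] [ -1.1 -12.5  13.7] 0.0087 53.4
True [ 0.0007 -0.002  -0.0005] [-2.1 -3.7  8. ] 53.6417
```

Run:
```python
from h import *
gripper_to(.04); hold(.2); p=observe()["eef_pos"]; move_l(p+[0,0,.15],feed=.2); movep([.50,.06,.38],DN); hold(.3)
im,P=cloud("wrist"); cv2.imwrite("pics/w7.png",im[:,:,::-1]); q=P.reshape(-1,3)
def box(a,b,c,d,z0,z1): return q[(q[:,0]>a)&(q[:,0]<b)&(q[:,1]>c)&(q[:,1]<d)&(q[:,2]>z0)&(q[:,2]<z1)]
d=box(.46,.60,.11,.20,.055,.14)
for _ in range(4):
    k=np.polyfit(d[:,1],d[:,2],1); d=d[abs(d[:,2]-np.polyval(k,d[:,1]))<.004]
print("door deg",np.degrees(np.arctan(k[0])),len(d))
b=box(.45,.61,.22,.28,.145,.3); print("bar top",np.percentile(b[:,2],[50,98]).round(4),b[:,1].max())
print(observe()["time_s"],observe()["ft_force"].round(2))
```

```text
door deg 31.23618477189393 8397
bar top [0.1613 0.1642] 0.2578827371300611
56.4167 [0.14 0.53 0.29]
```

View pics/w7.png

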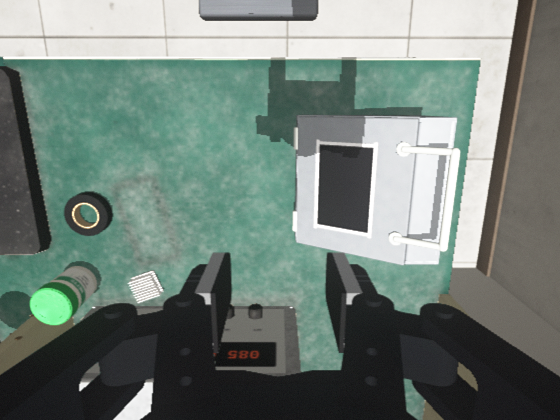

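The picture shows the door shut, with the bar lying over the hood at about (450,200). The door slope measures 31.2° against 31.6° when shut, the tape roll, heat sink and jar look untouched, and the arm is clear of everything.

```bash
python3 -c "
from plant import *
print(job_done())"
```

```text
the job is handed in; nothing more can be done
None
```

I handed the job in at about 56 s: the programmer is flat inside the bed's border (about 6 mm off centre when last seen, before closing), the door measures shut, and the bystanders look unmoved; my first grip on the bar missed because the real fingertips sit about 36 mm behind the reported TCP, so I measured that and corrected for it.

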